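Lock the fresh water filter into its bayonet head

ROBOT

A 7-joint arm with a two-finger parallel gripper is mounted at the origin on the work surface. World frame = base frame: x ahead of the robot, y to its left, z up, the work surface at z = 0. Lengths are in m, angles in rad, forces in N, time in s.
With the tool pointing down it reaches from about 0.35 to 0.9 m from the base axis. Payload 8.1 kg.
Tool frame: the origin (TCP) lies midway between the tips of the shut fingers; the grasp point (between the pads) lies manip.pinch_z behind it (manip.pinch_z is the distance from the TCP to the grasp point, in m); x points along the fingers, z is the direction in which the jaws open and shut, and the axes are right-handed (so a half turn about x gives the same grasp; the last joint's range is limited). The gripper opens to 85 mm and grips with 20 to 120 N. Pads are 22 mm wide; open, the fingers measure 114 mm over their backs; the gripper's body (76 mm by 85 mm) begins 54 mm behind the grasp point. The pads swing forward as they close: fully open they stand 13 mm farther back than shut.
Start: joints at [-1.407, 0.434, 0.025, 1.573, -0.012, 1.134, -0.075], TCP at [0.165, 0.603, 0.231] pointing down, gripper open.
Joint ranges: [-2.62, 2.62], [-0.44, 2.09], [-1.27, 1.32], [0.08, 2.57], [-1.32, 4.46], [0.12, 2], [-2.74, 2.74]. Speed limits (rad/s): [2.22, 2.22, 3.01, 3.01, 3.14, 3.14, 3.14].

INTERFACE

Orientations are given as a 3x3 rotation matrix whose columns are the frame's x, y, z axes.
In Python, from bench import manip, viewer gives the robot as it stands.
- The arm moves only by the tool arm_command, never from a script. Its argument "motion" is a list that holds one entry, the list of rows, each a list of 6 numbers: the shift along the tool's x, y, z in m, then the turn, a rotation vector about the tool's x, y, z in degrees. In form: [[[x, y, z, wx, wy, wz], ...]]. A call has 1 to 8 rows; each row shifts and turns the pose as measured when the row begins, along the tool's axes as they then stand; what a row does not reach is not made up. A row lasts 1/10 s, in which the tool goes at most 50 mm and 8.59 degrees, less where a joint would pass 70% of its speed; a pose out of reach is approached as far as the arm can. A call with a gripper value outside its range is refused whole. "fingers" is the finger opening in m, from 0 to 0.0854, set as the call begins (left out, the last holds). The fingers move at their own pace and stop on an object; "newtons" is the grip in N (left out, the last holds). Time passes only in rows, so rows that do not move let the fingers close. It gives the time, the measured TCP pose, the force and the opening at its end, in the units of the state.
- manip.observe(): the state, without advancing time (a new reading comes with each control period).
- viewer.grab_frame(name): name is "scene" or "top"; returns a dict with "image" (400x640x3 uint8, red, green, blue), "fx", "fy", "cx", "cy" (pixels), "R" (3x3) and "t" (3): a world point X has camera coordinates R X + t. Camera axes: x right, y down, z forward; pixel columns grow to the right and rows downward; lengths in m; the calibration is good to about 2 mm. A picture is of the moment at which its call begins. There is no depth.
- manip.job_done(): hands the job in, once; it reports no verdict.
The state is a dict: "time": time; "qpos": joint angles; "joint_vel": joint speeds; "joint_torque": joint torques, N m; "eef_pos": TCP position; "tcp_rot": TCP orientation; "ft_force": force on the tool from outside, world axes, zero at the start; "ft_torque": the same for the moment, N m; "width": finger opening in m.
Only numpy, scipy, OpenCV 4.12 (cv2) and the standard library are available. Lean on these libraries where they do the work, as an engineer would, in place of code of your own. Each camera call takes 0.05 s, during which the arm holds its last target.

TASK

Fit the fresh water-filter cartridge, the one with the blue wing grip, into the filter head: line its two lugs up with the head's two windows, push it down against the spring and turn it a quarter clockwise (seen from above) until it clicks home, then let go. Leave the orange and the grey cartridge standing where they are.

Things in the scene. Friction and masses are not known exactly. Their poses are not given: they have to be found in the camera images.
- cartridge_blue: Fresh filter, 0.2 kg, upright, loose. White body 48 mm across (foot 34, full from 14 mm up). Blue cap, top 78 mm up; on it a wing grip 50 long, 18 thick, 78 to 112 mm up: pinch across its thickness. Two opposite lugs reach 39 mm from the axis, 16 wide, 44 to 50 mm up. Origin: centre of underside, z up, x along wing and lugs (half a turn looks the same).
- filter_head: Fixed black well, 100 mm wide, 88 high. Origin on the counter under its axis, z up. Top flange: hole 58 mm, two 60 degree lug windows at +x and -x (green marks). Sprung plate inside: foot rests 40 mm above counter, firm stop at 24, 6 to 14 N. Foot at 30 or lower (aim 26): lugs clear the flange, turn clockwise only. At 75 to 100 degrees (y, blue marks) lugs spring up into pockets, foot at 34.
- cartridge_orange: Another cartridge, same shape and size, with orange wing, cap and lugs; loose, upright, to be left alone. Origin and axes as for the blue one.
- cartridge_grey: Spent cartridge, same shape and size, with grey wing, cap and lugs; loose, upright, to be left alone. Origin and axes as for the blue one.

How it is judged:
On the way:
1. the blue cartridge is pushed down in the head against the spring, lugs below the flange (horizontal distance between cartridge_blue and filter_head below 0.01 m and z of cartridge_blue in the frame of filter_head below 0.031 m), for 0.05 s.
At the end, for the whole second after the job is handed in: Blue cartridge locked in the head: foot within 10 mm of its axis and 32 to 37 mm above the counter (lugs sprung up into the pockets), wing within 24 degrees of the head's y axis, upright within 8 degrees, at rest. Orange and grey cartridges never moved over 30 mm or tipped over 20 degrees (horizontal distance between cartridge_blue and filter_head below 0.01 m and z of cartridge_blue in the frame of filter_head between 0.0318 and 0.037 m and angle between the x axis of cartridge_blue and the y axis of filter_head, either way round below 0.42 rad and angle between cartridge_blue's own z axis and vertical below 0.14 rad and linear speed of cartridge_blue below 0.02 m/s); the robot touches nothing.
It fails at once if the orange cartridge is moved by more than 30 mm or tipped (distance of cartridge_orange from where it was at the start of the episode above 0.03 m or angle between cartridge_orange's own z axis and vertical above 0.35 rad).
It fails at once if the grey cartridge is moved by more than 30 mm or tipped (distance of cartridge_grey from where it was at the start of the episode above 0.03 m or angle between cartridge_grey's own z axis and vertical above 0.35 rad).
It also fails if it takes over 48 s, if anything falls off the work surface, if the arm or the gripper's body presses on something with over 40 N, if the wrist force passes 120 N, or if a joint passes its speed limit or range.

## Working session

There is one attempt and no reset: what is moved stays moved. The work goes in short steps, Python scripts to look and compute and a tool call to move; the robot and the scene stay as the last step left them, time stands still between calls to the robot, and variables do not carry over. Pictures are saved under pics/ and viewed, and the job is handed in when it is done.

Besides the shell and the picture viewer there is one more tool, called after "Call:" as name(argument=value, ...), one argument or row to a line, values as JSON. arm_command: Moves the arm, as the interface text tells. Its arguments: {"type":"object","properties":{"motion":{"type":"array"},"fingers":{"type":"number"},"newtons":{"type":"number"}},"required":["motion"]}

```bash
mkdir -p pics; ls
python3 - <<'E'
from bench import manip, viewer
import cv2,numpy as np
s=manip.observe();print(s['time'],s['eef_pos'],np.round(s['tcp_rot'],3),s['width'],manip.pinch_z,s['ft_force'])
for n in("scene","top"):
    f=viewer.grab_frame(n);cv2.imwrite(f"pics/{n}0.png",f["image"][:,:,::-1]);np.savez(f"{n}.npz",**f)
    print(f["fx"],f["fy"],f["cx"],f["cy"],np.round(f["R"],3).tolist(),f["t"])
E
```

```text
pics
0.0 [0.16470004 0.60237833 0.23053093] [[-0.    -0.965  0.264]
 [-0.002  0.264  0.965]
 [-1.    -0.    -0.002]] 0.08512570848505978 0.0187 [-0.39413294  0.35627827 -0.20777831]
482.09426759587836 482.09426759587836 317.6501671915439 196.45433205245303 [[0.732, 0.681, 0.011], [0.473, -0.497, -0.728], [-0.49, 0.538, -0.686]] [-0.43238752 -0.2207716   1.19924876]
439.14033594943527 439.14033594943527 320.64940638800823 206.55232579319187 [[-0.015, -1.0, -0.012], [-0.997, 0.016, -0.072], [0.072, 0.011, -0.997]] [0.05464498 0.53346163 0.9605817 ]
```

View pics/scene0.png

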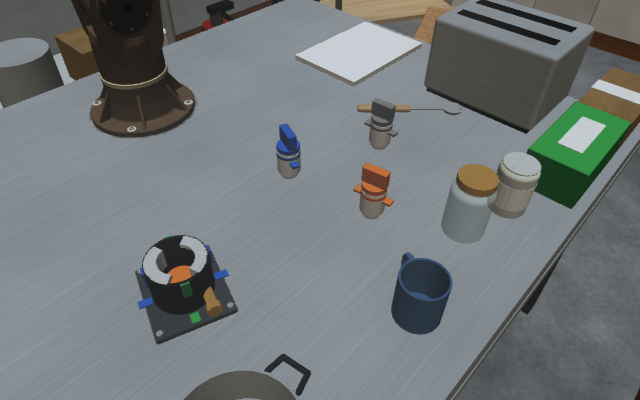

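View pics/top0.png

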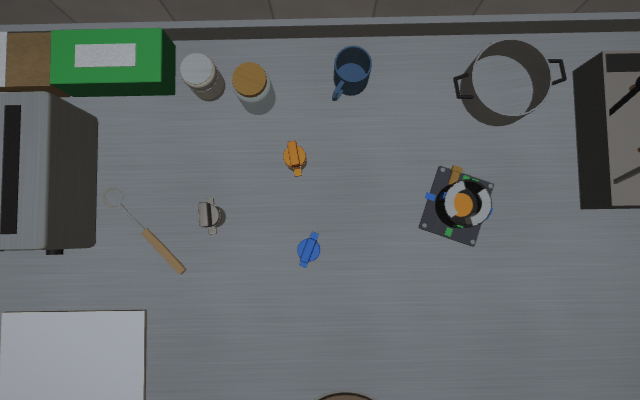

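Run:
```python
import cv2,numpy as np
t=np.load("top.npz")["image"][:,:,::-1];s=np.load("scene.npz")["image"][:,:,::-1]
a=cv2.resize(t[150:260,410:510],None,fx=4,fy=4,interpolation=cv2.INTER_CUBIC)
b=cv2.resize(t[210:285,270:345],None,fx=5,fy=5,interpolation=cv2.INTER_CUBIC)
o=np.zeros((440,790,3),np.uint8);o[:440,:400]=a;o[:375,410:785]=b
cv2.imwrite("pics/c1.png",o)
a=cv2.resize(s[225:345,125:245],None,fx=4,fy=4,interpolation=cv2.INTER_CUBIC)
b=cv2.resize(s[115:190,255:330],None,fx=4,fy=4,interpolation=cv2.INTER_CUBIC)
o=np.zeros((480,790,3),np.uint8);o[:480,:480]=a;o[:300,485:785]=b
cv2.imwrite("pics/c2.png",o)
```

```text
(no output)
```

View pics/c1.png

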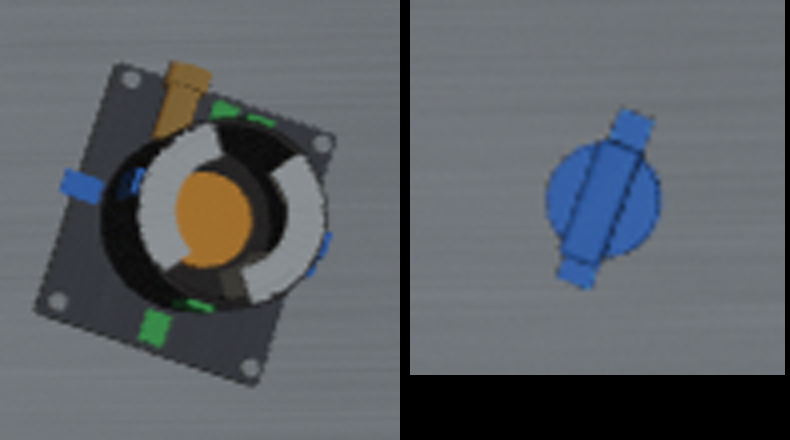

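View pics/c2.png

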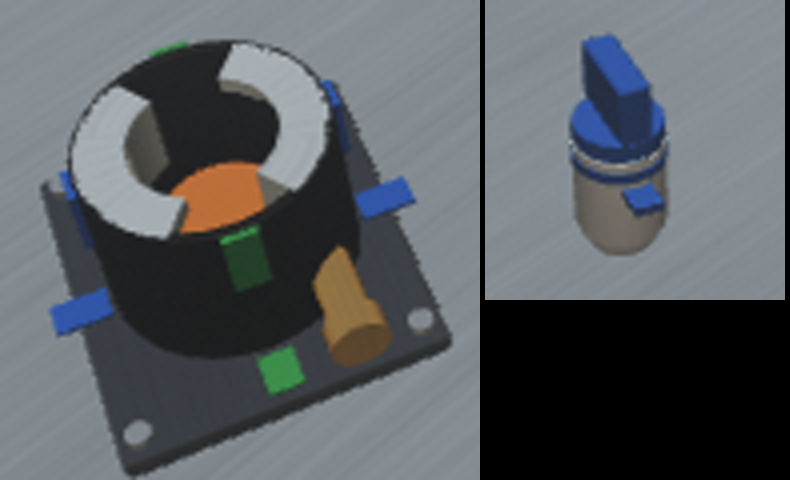

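```bash
cat > fit.py <<'E'
import cv2,numpy as np
from scipy.optimize import minimize
def proj(f,P):
    c=P@f["R"].T+f["t"];return np.c_[f["fx"]*c[:,0]/c[:,2]+f["cx"],f["fy"]*c[:,1]/c[:,2]+f["cy"]]
def rot(a): return np.array([[np.cos(a),-np.sin(a),0],[np.sin(a),np.cos(a),0],[0,0,1]])
K=4
def draw(f,parts,win,hull=True):
    x0,y0,x1,y1=win;m=np.zeros(((y1-y0)*K,(x1-x0)*K),np.uint8)
    for P in parts:
        p=((proj(f,P)-[x0,y0]+.5)*K-.5).astype(np.float32)
        if hull:p=cv2.convexHull(p)
        cv2.fillPoly(m,[np.round(p*16).astype(np.int32).reshape(-1,1,2)],255,shift=4)
    return cv2.resize(m,(x1-x0,y1-y0),interpolation=cv2.INTER_AREA)/255.
def box(x0,x1,y0,y1,z0,z1): return np.array([[x,y,z] for x in(x0,x1) for y in(y0,y1) for z in(z0,z1)])
def cyl(r,z0,z1):
    t=np.linspace(0,2*np.pi,40);return np.array([[r*np.cos(a),r*np.sin(a),z] for a in t for z in(z0,z1)])
def cart(x,y,a,z=0,cz=.058):
    ps=[box(-.025,.025,-.009,.009,.078,.112),cyl(.024,cz,.078),box(.0245,.039,-.008,.008,.044,.05),box(-.039,-.0245,-.008,.008,.044,.05)]
    return [p@rot(a).T+[x,y,z] for p in ps]
def head(x,y,a,ro):
    out=[]
    for s in(np.pi/2,-np.pi/2):
        t=np.linspace(s-np.pi/3,s+np.pi/3,40)
        P=np.r_[np.c_[.029*np.cos(t),.029*np.sin(t)],np.c_[ro*np.cos(t[::-1]),ro*np.sin(t[::-1])]]
        out.append(np.c_[P,np.full(len(P),.088)]@rot(a).T+[x,y,0])
    return out
def back(f,u,v,z):
    d=f["R"].T@np.array([(u-f["cx"])/f["fx"],(v-f["cy"])/f["fy"],1]);o=-f["R"].T@f["t"];return (o+d*(z-o[2])/d[2])[:2]
def fit(fr,model,masks,wins,x0,steps,hull):
    def cost(q): return sum(np.abs(draw(f,model(q),w,hull)-m).mean()*m.size for f,m,w in zip(fr,masks,wins))
    x0=np.array(x0)
    for r in range(3):
        S=np.vstack([x0]+[x0+np.eye(len(x0))[i]*steps[i]/2**r for i in range(len(x0))])
        o=minimize(cost,x0,method="Nelder-Mead",options=dict(initial_simplex=S,maxiter=400));x0=o.x
    return o
E
cat > run1.py <<'E'
from fit import *
T=dict(np.load("top.npz"));S=dict(np.load("scene.npz"))
def crop(f,w): return f["image"][w[1]:w[3],w[0]:w[2]].astype(int)
bl=lambda c:((c[...,2]>c[...,0]*1.5)&(c[...,2]-c[...,1]>25)).astype(float)
wh=lambda c:((c.min(-1)>120)).astype(float)
wb=[(285,220,335,280),(265,115,315,190)]
x,y=back(T,309,250,.09);print(x,y)
for sel in([0],[1],[0,1]):
    fr=[[T,S][i] for i in sel];W=[wb[i] for i in sel];M=[bl(crop(f,w)) for f,w in zip(fr,W)]
    for a in(-.4,.4): 
        o=fit(fr,lambda q:cart(q[0],q[1],q[2],0,.06),M,W,[x,y,a],[.01,.01,.2],True);print('blue',sel,o.x,o.fun,[m.sum() for m in M])
wf=[(438,170,496,235),(138,232,212,288)]
xh,yh=back(T,463,204,.088)
def wh2(f,w,i):
    c=crop(f,w);m=((c.min(-1)>135)|False).astype(np.uint8);return m
for sel in([0],[1],[0,1]):
    fr=[[T,S][i] for i in sel];W=[wf[i] for i in sel]
    M=[]
    for f,w in zip(fr,W):
        c=crop(f,w);c=c.astype(np.uint8);m=(c.min(-1)>110).astype(np.uint8)
        hsv=cv2.cvtColor(c,cv2.COLOR_RGB2HSV)
        # table is bluish grey: white flange is neutral
        d=(c[...,2].astype(int)-c[...,0]);m=((c.min(-1)>125)&(d<7)).astype(np.uint8)
        n,l,st,ce=cv2.connectedComponentsWithStats(m);keep=np.isin(l,[i for i in range(1,n) if st[i,4]>60]);M.append(keep.astype(float))
        cv2.imwrite(f"pics/m{len(sel)}_{sel[len(M)-1]}.png",cv2.resize(np.hstack([c[:,:,::-1],np.repeat(keep[...,None]*255,3,2).astype(np.uint8)]),None,fx=5,fy=5,interpolation=cv2.INTER_NEAREST))
    for a in(-.2,-.5):
        o=fit(fr,lambda q:head(*q),M,W,[xh,yh,a,.047],[.01,.01,.2,.003],False);print('head',sel,o.x,o.fun,[m.sum() for m in M])
E
python3 run1.py
```

```text
0.4399753612500355 0.07083832262642951
blue [0] [ 0.44056923  0.07309097 -0.38302756] 28.4 [np.float64(531.0)]
blue [0] [0.44055672 0.07328816 0.4432944 ] 224.20392156862746 [np.float64(531.0)]
blue [1] [ 0.43888837  0.07508738 -0.46621574] 261.8470588235294 [np.float64(510.0)]
blue [1] [ 0.43803658  0.07563884 -0.45322465] 263.11764705882354 [np.float64(510.0)]
blue [0, 1] [ 0.4404326   0.07316258 -0.39726296] 296.81960784313725 [np.float64(531.0), np.float64(510.0)]
blue [0, 1] [ 0.44049276  0.07312438 -0.39777349] 296.6941176470588 [np.float64(531.0), np.float64(510.0)]
head [0] [ 0.53752969 -0.20979442 -0.04281642  0.02900158] 6.3999999999999995 [np.float64(0.0)]
head [0] [ 0.53595339 -0.20839384 -0.23083264  0.02900201] 6.776470588235294 [np.float64(0.0)]
head [1] [ 0.58282331 -0.18974595  0.02375488  0.01144824] 0.0 [np.float64(0.0)]
head [1] [ 0.58282331 -0.18974595 -0.27624512  0.01144824] 0.0 [np.float64(0.0)]
head [0, 1] [ 0.55644636 -0.16716034  0.56322469  0.0290147 ] 0.0 [np.float64(0.0), np.float64(0.0)]
head [0, 1] [ 0.55444346 -0.1680535  -0.48311867  0.02899891] 0.0 [np.float64(0.0), np.float64(0.0)]
```

Run:
```python
import numpy as np,cv2
T=np.load("top.npz")["image"];S=np.load("scene.npz")["image"]
print("flange",T[200,447],T[205,487],"table",T[250,400],T[170,500],S[268,148],S[250,205],"tbl",S[240,120],"cart",S[145,288],S[138,292],S[130,287],S[165,295])
```

```text
flange [137 142 146] [135 141 144] table [115 120 125] [110 114 119] [164 173 177] [135 142 145] tbl [133 142 147] cart [37 48 73] [40 54 88] [ 53  89 168] [ 52  88 168]
```

```bash
sed -i 's/^bl=.*/bl=lambda c:((c[...,2]>c[...,0]*1.5)\&(c[...,2]-c[...,0]>18)).astype(float)/; s/m=((c.min(-1)>125)&(d<7)).astype(np.uint8)/m=(c[...,0]>(126 if f is T else 118)).astype(np.uint8)/' run1.py
python3 - <<'E'
s=open('run1.py').read()
s=s.replace("if st[i,4]>60]","if st[i,4]>60 and st[i,0]>0 and st[i,1]>0 and st[i,0]+st[i,2]<m.shape[1] and st[i,1]+st[i,3]<m.shape[0]]")
open('run1.py','w').write(s)
E
python3 run1.py
python3 - <<'E'
import cv2,numpy as np
a=cv2.imread("pics/m2_0.png");b=cv2.imread("pics/m2_1.png");w=800
o=np.zeros((a.shape[0]+b.shape[0],max(a.shape[1],b.shape[1]),3),np.uint8);o[:a.shape[0],:a.shape[1]]=a;o[a.shape[0]:,:b.shape[1]]=b
cv2.imwrite("pics/mm.png",o[:600,:800])
E
```

```text
0.4399753612500355 0.07083832262642951
blue [0] [ 0.44050586  0.07319733 -0.37197052] 27.596078431372543 [np.float64(534.0)]
blue [0] [0.44036035 0.07310133 0.51900899] 222.8941176470588 [np.float64(534.0)]
blue [1] [ 0.44223597  0.07114868 -0.39010781] 160.08627450980393 [np.float64(638.0)]
blue [1] [ 0.44201861  0.07120654 -0.41253689] 160.28235294117647 [np.float64(638.0)]
blue [0, 1] [ 0.4404541   0.07281385 -0.3881481 ] 202.12549019607843 [np.float64(534.0), np.float64(638.0)]
blue [0, 1] [ 0.44038754  0.07288934 -0.38785711] 201.32156862745097 [np.float64(534.0), np.float64(638.0)]
head [0] [ 0.53253562 -0.25849715 -0.34007337  0.04636074] 398.3607843137255 [np.float64(988.0)]
head [0] [ 0.53239976 -0.25854741 -0.33762433  0.04645042] 399.2274509803922 [np.float64(988.0)]
head [1] [ 0.58282331 -0.18974595  0.02375488  0.01144824] 0.0 [np.float64(0.0)]
head [1] [ 0.58282331 -0.18974595 -0.27624512  0.01144824] 0.0 [np.float64(0.0)]
head [0, 1] [ 0.53339788 -0.26292077  0.30429515  0.02903159] 994.5254901960784 [np.float64(988.0), np.float64(0.0)]
head [0, 1] [ 0.52935228 -0.26657599 -0.0823698   0.02906238] 990.4470588235295 [np.float64(988.0), np.float64(0.0)]
```

View pics/mm.png

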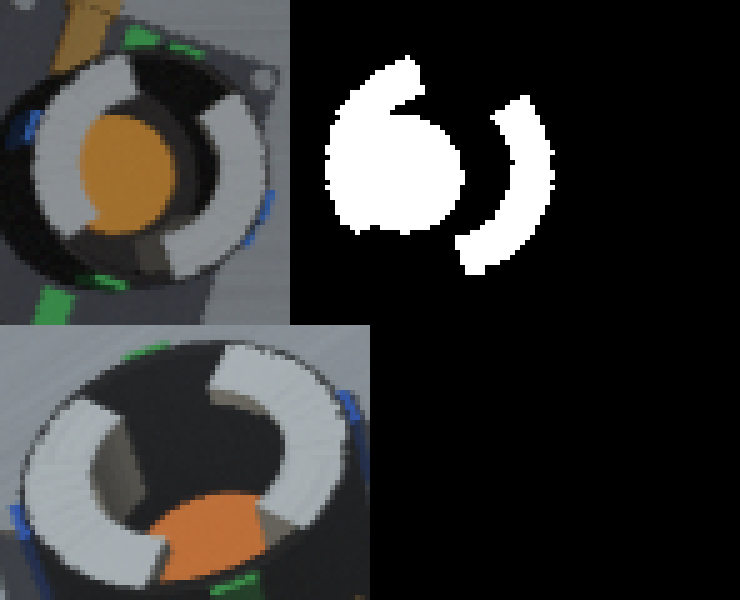

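```bash
python3 - <<'E'
s=open('run1.py').read()
s=s.replace("m=(c[...,0]>(126 if f is T else 118)).astype(np.uint8)","m=((c[...,0]>(126 if f is T else 110))&(d>-5)).astype(np.uint8)\n        if f is S: m&=(draw(S,[cyl(.0485,.088,.088)+[.5325,-.2587,0]],w)>.5).astype(np.uint8)")
s=s.replace("and st[i,0]>0 and st[i,1]>0 and st[i,0]+st[i,2]<m.shape[1] and st[i,1]+st[i,3]<m.shape[0]","")
s=s.replace("q[2],0,.06)","q[2],0,q[3])").replace("[x,y,a],[.01,.01,.2]","[x,y,a,.06],[.01,.01,.2,.01]")
open('run1.py','w').write(s)
E
python3 run1.py
python3 - <<'E'
import cv2,numpy as np
a=cv2.imread("pics/m2_0.png");b=cv2.imread("pics/m2_1.png");w=800
o=np.zeros((a.shape[0]+b.shape[0],max(a.shape[1],b.shape[1]),3),np.uint8);o[:a.shape[0],:a.shape[1]]=a;o[a.shape[0]:,:b.shape[1]]=b
cv2.imwrite("pics/mm2.png",o[:600,:800])
E
```

```text
0.4399753612500355 0.07083832262642951
blue [0] [ 0.44053414  0.0731469  -0.38840769  0.06422142] 27.90196078431372 [np.float64(534.0)]
blue [0] [ 0.44054536  0.07301385 -0.38351863  0.06698645] 27.709803921568632 [np.float64(534.0)]
blue [1] [ 0.43953576  0.07305743 -0.40938011  0.068118  ] 115.90588235294118 [np.float64(638.0)]
blue [1] [ 0.44412981  0.06984616 -0.36738434  0.08065946] 168.56470588235294 [np.float64(638.0)]
blue [0, 1] [ 0.44038749  0.07299298 -0.3895559   0.06870002] 147.0745098039216 [np.float64(534.0), np.float64(638.0)]
blue [0, 1] [ 0.44041478  0.07312038 -0.40137318  0.06863041] 147.40784313725493 [np.float64(534.0), np.float64(638.0)]
head [0] [ 0.53238123 -0.25786564 -0.34755468  0.04656919] 71.66274509803922 [np.float64(631.0)]
head [0] [ 0.53253926 -0.25803925 -0.34558834  0.04642969] 71.8156862745098 [np.float64(631.0)]
head [1] [ 0.5318331  -0.25909387 -0.34554386  0.0475341 ] 64.67843137254901 [np.float64(1021.0)]
head [1] [ 0.53167645 -0.2591502  -0.34458413  0.04765907] 64.15686274509804 [np.float64(1021.0)]
head [0, 1] [ 0.53195538 -0.25883222 -0.34357016  0.04725616] 176.08627450980393 [np.float64(631.0), np.float64(1021.0)]
head [0, 1] [ 0.53194383 -0.25885367 -0.34362542  0.047235  ] 176.2627450980392 [np.float64(631.0), np.float64(1021.0)]
```

View pics/mm2.png

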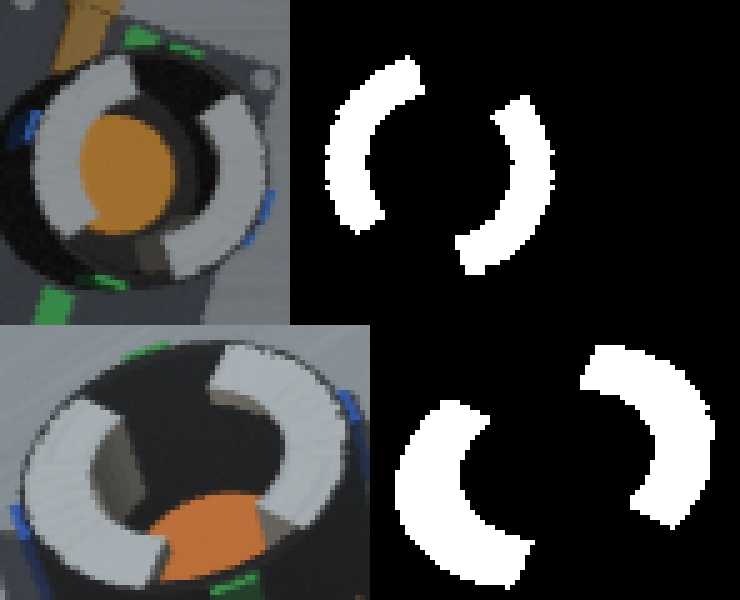

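Call:
arm_command(
  motion=[
    [[0,-0.025,-0.027,0,0,0],[0,-0.025,-0.027,0,0,0],[0,-0.025,-0.027,0,0,0],[0,-0.025,-0.027,0,0,0],[0,-0.025,-0.027,0,0,0],[0,-0.025,-0.027,0,0,0],[0,-0.025,-0.027,0,0,0],[0,-0.025,-0.027,0,0,0]],
  ],
  fingers=0.07,
  newtons=60,
)

```text
time: 0.9
eef_pos: [0.3008, 0.3348, 0.2271]
tcp_rot: [[-0.004, -0.967, 0.255], [-0.005, 0.255, 0.967], [-1.0, 0.003, -0.006]]
ft_force: [0.9, 0.2, 0.9]
width: 0.07
```

```bash
cat > d.py <<'E'
import sys,numpy as np
from bench import manip
from scipy.spatial.transform import Rotation as Rn
s=manip.observe();R=np.array(s['tcp_rot']);p=np.array(s['eef_pos'])
x,y,z,jaw=map(float,sys.argv[1:5]);a=np.radians(jaw)
zt=np.array([np.cos(a),np.sin(a),0]);xt=np.array([0,0,-1.]);Rt=np.c_[xt,np.cross(zt,xt),zt]
print('t',round(s['time'],2),'p',np.round(p,4),'jaw',round(np.degrees(np.arctan2(R[1,2],R[0,2])),2),'F',np.round(s['ft_force'],1),'M',np.round(s['ft_torque'],2),'w',round(s['width'],4),'q',np.round(s['qpos'],2))
print('shift(tool)',np.round(R.T@(np.array([x,y,z])-p),4),'turn',np.round(np.degrees(Rn.from_matrix(R.T@Rt).as_rotvec()),2))
E
python3 d.py .4404 .0731 .18 67.4
```

```text
t 0.9 p [0.3008 0.3348 0.2271] jaw 75.23 F [0.9 0.2 0.9] M [ 0.02 -0.06  0.04] w 0.07 q [-1.06  0.16  0.11  1.99 -0.02  1.01  0.38]
shift(tool) [ 0.0478 -0.2018 -0.2171] turn [ 7.83 -0.35 -0.14]
```

Call:
arm_command(
  motion=[
    [[0.006,-0.025,-0.027,0,0,0],[0.006,-0.025,-0.027,0,0,0],[0.006,-0.025,-0.027,0,0,0],[0.006,-0.025,-0.027,0,0,0],[0.006,-0.025,-0.027,0,0,0],[0.006,-0.025,-0.027,0,0,0],[0.006,-0.025,-0.027,0,0,0],[0.006,-0.025,-0.027,0,0,0]],
  ],
)

```text
time: 1.7
eef_pos: [0.442, 0.0628, 0.1782]
tcp_rot: [[-0.004, -0.967, 0.254], [-0.003, 0.254, 0.967], [-1.0, 0.003, -0.004]]
ft_force: [-0.2, 0.9, 1.2]
width: 0.0701
```

```bash
python3 d.py .4404 .0731 .15 67.4
```

```text
t 1.7 p [0.442  0.0628 0.1782] jaw 75.3 F [-0.2  0.9  1.2] M [ 0.04 -0.04  0.02] w 0.0701 q [-0.56  0.21  0.36  2.08 -0.09  0.88  1.16]
shift(tool) [0.0282 0.004  0.0096] turn [ 7.9  -0.25 -0.13]
```

Call:
arm_command(
  motion=[
    [[0,0.004,0.01,0,-0.2,-0.1],[0,0,0,4,0,0],[0,0,0,4,0,0],[0,0,0,0,0,0]],
  ],
)

```text
time: 2.1
eef_pos: [0.4414, 0.0677, 0.1768]
tcp_rot: [[-0.003, -0.916, 0.401], [-0.003, 0.401, 0.916], [-1.0, 0.001, -0.004]]
ft_force: [0.7, -0.3, -0.2]
width: 0.0698
```

```bash
python3 d.py .4404 .0731 .084 67.4
python3 - <<'E'
from bench import viewer
import cv2,numpy as np
for n in("scene","top"):
    f=viewer.grab_frame(n);cv2.imwrite(f"pics/{n}1.png",f["image"][:,:,::-1])
E
```

```text
t 2.1 p [0.4414 0.0677 0.1768] jaw 66.38 F [ 0.7 -0.3 -0.2] M [ 0.   -0.01  0.01] w 0.0698 q [-0.59  0.21  0.38  2.08 -0.1   0.87  1.  ]
shift(tool) [0.0928 0.0029 0.005 ] turn [-1.02 -0.25 -0.08]
```

View pics/scene1.png

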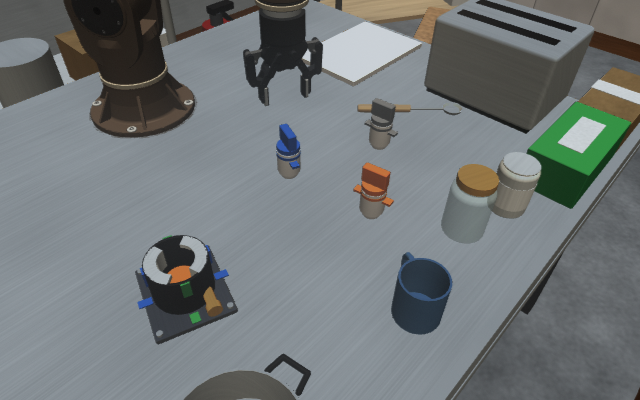

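Run:
```python
from fit import *
T=dict(np.load("top.npz"));S=dict(np.load("scene.npz"))
P=np.array([[.4414,.0677,.1768],[.4414+.4*.035,.0677+.916*.035,.187],[.4414-.4*.035,.0677-.916*.035,.187]])
print(proj(S,P),proj(T,P))
```

```text
[[284.77079027 102.85583329]
 [302.11540151  94.26176532]
 [266.61580887 102.03711945]] [[308.87706956 250.46654305]
 [291.14230364 243.23850996]
 [326.23957188 258.03138916]]
```

View pics/top1.png

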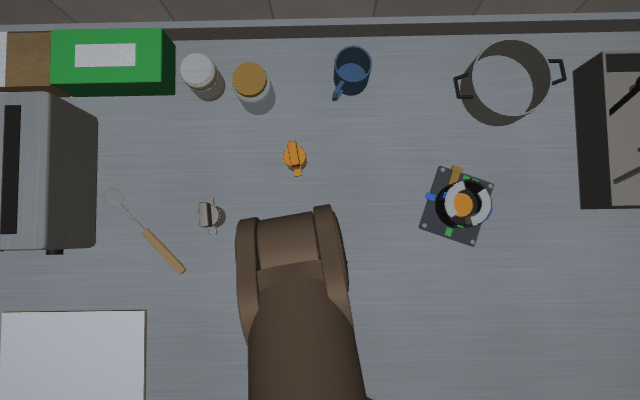

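Call:
arm_command(
  motion=[
    [[0,0.003,0.005,-1,-0.2,0],[0.018,0,0,0,0,0],[0.018,0,0,0,0,0],[0,0,0,0,0,0]],
  ],
)

```text
time: 2.6
eef_pos: [0.4407, 0.0765, 0.1406]
tcp_rot: [[0.001, -0.929, 0.371], [0.002, 0.371, 0.929], [-1.0, 0.0, 0.002]]
ft_force: [0.4, -0.1, 0.1]
width: 0.0699
```

```bash
python3 d.py .4404 .0731 .084 67.4
```

```text
t 2.6 p [0.4407 0.0765 0.1406] jaw 68.24 F [ 0.4 -0.1  0.1] M [0.03 0.   0.06] w 0.0699 q [-0.58  0.26  0.36  2.13 -0.13  0.77  1.05]
shift(tool) [ 0.0566 -0.001  -0.0033] turn [ 0.84  0.12 -0.01]
```

Call:
arm_command(
  motion=[
    [[0.014,-0.001,-0.003,0.8,0.1,0],[0.014,0,0,0,0,0],[0.014,0,0,0,0,0],[0.014,0,0,0,0,0],[0,0,0,0,0,0]],
  ],
)

```text
time: 3.1
eef_pos: [0.442, 0.0761, 0.0861]
tcp_rot: [[0.003, -0.927, 0.376], [0.003, 0.376, 0.927], [-1.0, -0.001, 0.004]]
ft_force: [-0.1, -0.1, 0.3]
width: 0.0699
```

```bash
python3 d.py .4404 .0731 .084 67.4
```

```text
t 3.1 p [0.442  0.0761 0.0861] jaw 67.92 F [-0.1 -0.1  0.3] M [-0.01  0.02  0.02] w 0.0699 q [-0.54  0.36  0.32  2.18 -0.19  0.63  1.1 ]
shift(tool) [ 0.0021  0.0004 -0.0034] turn [0.52 0.21 0.08]
```

Call:
arm_command(
  motion=[
    [[0.002,0,-0.003,0.5,0.2,0.1],[0,0,-0.001,0,0,0]],
  ],
)

```text
time: 3.3
eef_pos: [0.4411, 0.0728, 0.0854]
tcp_rot: [[0.001, -0.924, 0.383], [0.001, 0.383, 0.924], [-1.0, -0.0, 0.001]]
ft_force: [0.5, -0.5, -0.5]
width: 0.0699
```

Call:
arm_command(
  motion=[
    [[0,0,0,0,0,0],[0,0,0,0,0,0],[0,0,0,0,0,0],[0,0,0,0,0,0],[0,0,0,0,0,0],[0,0,0,0,0,0]],
  ],
  fingers=0.0,
  newtons=70,
)

```text
time: 3.9
eef_pos: [0.4419, 0.0729, 0.0873]
tcp_rot: [[0.003, -0.924, 0.383], [0.002, 0.383, 0.924], [-1.0, -0.002, 0.003]]
ft_force: [0.6, -1.0, -1.6]
width: 0.0167
```

```bash
python3 d.py .4404 .0731 .084 67.4
python3 - <<'E'
from bench import viewer
import cv2,numpy as np
f=viewer.grab_frame("scene");cv2.imwrite("pics/g.png",cv2.resize(f["image"][60:200,200:380,::-1],None,fx=4,fy=4))
E
```

```text
t 3.9 p [0.4419 0.0729 0.0873] jaw 67.49 F [ 0.6 -1.  -1.6] M [-0.09  0.01 -0.02] w 0.0167 q [-0.54  0.35  0.33  2.18 -0.19  0.63  1.1 ]
shift(tool) [ 0.0033  0.0015 -0.0004] turn [0.09 0.17 0.12]
```

View pics/g.png

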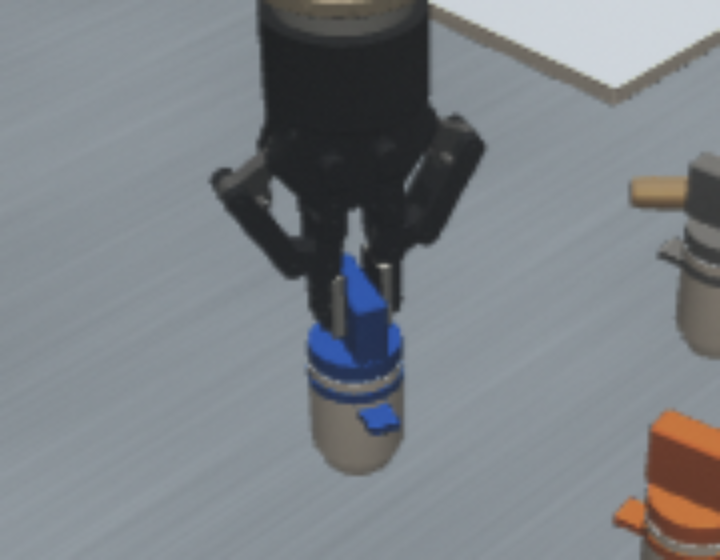

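Call:
arm_command(
  motion=[
    [[-0.01,0,0,0,0,0],[-0.02,0,0,0,0,0],[-0.025,0,0,0,0,0],[-0.025,0,0,0,0,0],[-0.025,0,0,0,0,0],[-0.025,0,0,0,0,0],[0,0,0,0,0,0]],
  ],
)

```text
time: 4.65
eef_pos: [0.4397, 0.0715, 0.2244]
tcp_rot: [[-0.001, -0.923, 0.384], [-0.0, 0.384, 0.923], [-1.0, 0.001, -0.0]]
ft_force: [-0.7, 1.5, -2.4]
width: 0.0162
```

```bash
python3 d.py .532 -.2586 .215 70.2
```

```text
t 4.65 p [0.4397 0.0715 0.2244] jaw 67.41 F [-0.7  1.5 -2.4] M [-0.03 -0.01  0.01] w 0.0162 q [-0.62  0.14  0.39  2.02 -0.06  0.99  0.98]
shift(tool) [ 0.0094 -0.2121 -0.2693] turn [-2.79 -0.02 -0.04]
```

Call:
arm_command(
  motion=[
    [[0,-0.01,-0.012,-1,0,0],[0,-0.022,-0.028,-1,0,0],[0,-0.022,-0.028,-1,0,0],[0,-0.022,-0.028,0,0,0],[0,-0.022,-0.028,0,0,0],[0,-0.022,-0.028,0,0,0],[0,-0.022,-0.028,0,0,0],[0,-0.022,-0.028,0,0,0]],
  ],
)

```text
time: 5.45
eef_pos: [0.5215, -0.1819, 0.2199]
tcp_rot: [[-0.007, -0.947, 0.321], [0.004, 0.321, 0.947], [-1.0, 0.008, 0.001]]
ft_force: [-0.2, -0.1, -2.0]
width: 0.0168
```

```bash
python3 d.py .532 -.2586 .215 70.2
```

```text
t 5.45 p [ 0.5215 -0.1819  0.2199] jaw 71.29 F [-0.2 -0.1 -2. ] M [-0.   -0.1   0.01] w 0.0168 q [-0.15  0.35  0.52  1.79 -0.2   1.06  1.69]
shift(tool) [ 0.0046 -0.0346 -0.0693] turn [ 1.09  0.06 -0.46]
```

Call:
arm_command(
  motion=[
    [[0,-0.012,-0.025,0.5,0,-0.2],[0,-0.012,-0.024,0,0,-0.2],[0,-0.006,-0.012,0,0,0],[0,-0.003,-0.006,0,0,0],[0,0,0,0,0,0],[0,0,0,0,0,0]],
  ],
)

```text
time: 6.05
eef_pos: [0.5285, -0.2617, 0.2152]
tcp_rot: [[-0.008, -0.942, 0.335], [0.001, 0.335, 0.942], [-1.0, 0.008, -0.002]]
ft_force: [-0.6, 1.0, -1.9]
width: 0.0166
```

```bash
python3 d.py .532 -.2586 .215 70.2;  python3 - <<'E'
from bench import viewer
import cv2,numpy as np
for n in("scene","top"):
    f=viewer.grab_frame(n);cv2.imwrite(f"pics/{n}2.png",f["image"][:,:,::-1]);np.savez(f"{n}2.npz",**f)
t=cv2.imread("pics/top2.png");s=cv2.imread("pics/scene2.png")
o=np.hstack([cv2.resize(s[140:290,100:250],None,fx=3,fy=3),cv2.resize(t[150:260,410:520],(350,450))]);cv2.imwrite("pics/h.png",o[:,:800])
E
```

```text
t 6.05 p [ 0.5285 -0.2617  0.2152] jaw 70.46 F [-0.6  1.  -1.9] M [ 0.03 -0.01  0.04] w 0.0166 q [-0.01  0.42  0.54  1.71 -0.24  1.08  1.83]
shift(tool) [ 0.0002 -0.0023  0.0041] turn [ 0.26 -0.09 -0.46]
```

View pics/h.png

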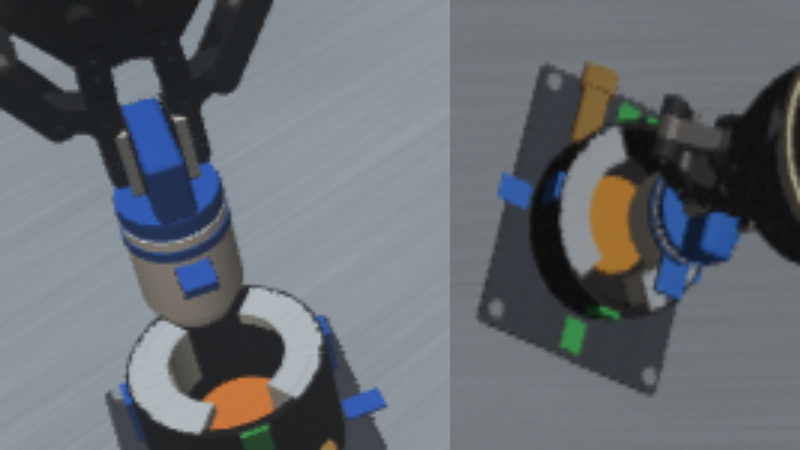

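```bash
cat > run2.py <<'E'
from fit import *
import sys
S=dict(np.load(sys.argv[1]));z=float(sys.argv[2]);x,y,a=map(float,sys.argv[3:6]);w=tuple(map(int,sys.argv[6:10]))
c=S["image"][w[1]:w[3],w[0]:w[2]].astype(int)
M=((c[...,2]>c[...,0]*1.5)&(c[...,2]-c[...,0]>18)).astype(float)
for dz in(-.003,0,.003):
    o=fit([S],lambda q:cart(q[0],q[1],q[2],z+dz,.0687),[M],[w],[x,y,a],[.006,.006,.1],True)
    print(dz,np.round(o.x,4),'deg',round(np.degrees(o.x[2]),1),o.fun,M.sum())
r=draw(S,cart(*o.x[:3],z,.0687),w)
cv2.imwrite(sys.argv[10],cv2.resize(np.hstack([c[:,:,::-1],np.repeat(M[...,None]*255,3,2),np.repeat(r[...,None]*255,3,2)]).astype(np.uint8),None,fx=4,fy=4))
E
python3 run2.py scene2.npz .128 .53 -.26 -.345 130 165 185 245 pics/f2.png
```

```text
-0.003 [ 0.5241 -0.2594 -0.365 ] deg -20.9 299.2235294117647 1296.0
0 [ 0.527  -0.2607 -0.3578] deg -20.5 312.4117647058823 1296.0
0.003 [ 0.5301 -0.262  -0.3635] deg -20.8 325.6705882352941 1296.0
```

View pics/f2.png

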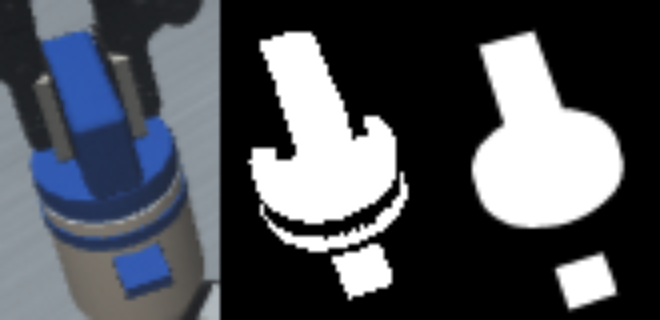

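```bash
python3 d.py .5335 -.2592 .150 70.2
```

```text
t 6.15 p [ 0.5287 -0.2613  0.2154] jaw 70.51 F [ 0.9 -0.  -2.2] M [ 0.04 -0.05 -0.02] w 0.0164 q [-0.01  0.42  0.54  1.71 -0.24  1.08  1.83]
shift(tool) [ 0.0653 -0.0043  0.0037] turn [ 0.31 -0.09 -0.44]
```

Call:
arm_command(
  motion=[
    [[0.008,-0.004,0.004,0.3,0,-0.4],[0.008,0,0,0,0,0],[0.008,0,0,0,0,0],[0,0,0,0,0,0]],
  ],
)

```text
time: 6.55
eef_pos: [0.5348, -0.2552, 0.1892]
tcp_rot: [[-0.0, -0.942, 0.335], [0.0, 0.335, 0.942], [-1.0, 0.0, 0.0]]
ft_force: [-0.2, 0.2, -2.8]
width: 0.0171
```

```bash
python3 d.py .5335 -.2592 .150 70.2
```

```text
t 6.55 p [ 0.5348 -0.2552  0.1892] jaw 70.43 F [-0.2  0.2 -2.8] M [ 0.04 -0.01 -0.04] w 0.0171 q [-0.01  0.45  0.52  1.74 -0.26  1.02  1.83]
shift(tool) [ 0.0392 -0.0001 -0.0042] turn [ 0.23  0.01 -0.02]
```

Call:
arm_command(
  motion=[
    [[0,0,-0.003,0.2,0,0],[0,0,0,0,0,0]],
  ],
)

```text
time: 6.75
eef_pos: [0.5335, -0.2581, 0.1887]
tcp_rot: [[-0.001, -0.941, 0.338], [0.0, 0.338, 0.941], [-1.0, 0.001, -0.0]]
ft_force: [-0.4, -0.3, -1.0]
width: 0.0167
```

```bash
python3 d.py .5335 -.2592 .150 70.2
```

```text
t 6.75 p [ 0.5335 -0.2581  0.1887] jaw 70.23 F [-0.4 -0.3 -1. ] M [-0.03 -0.01 -0.01] w 0.0167 q [-0.01  0.45  0.53  1.74 -0.26  1.02  1.84]
shift(tool) [ 0.0387 -0.0004 -0.001 ] turn [ 0.03 -0.01 -0.07]
```

Well centred; lower in small steps.

Call:
arm_command(
  motion=[
    [[0.01,0,-0.001,0,0,0],[0.01,0,0,0,0,0],[0.01,0,0,0,0,0],[0.008,0,0,0,0,0],[0,0,0,0,0,0]],
  ],
)

```text
time: 7.25
eef_pos: [0.5328, -0.2596, 0.1472]
tcp_rot: [[-0.001, -0.941, 0.339], [0.0, 0.339, 0.941], [-1.0, 0.001, -0.0]]
ft_force: [-1.3, 0.2, -2.7]
width: 0.0171
```

```bash
python3 d.py .5335 -.2592 .128 70.2;  python3 - <<'E'
from bench import viewer
import cv2,numpy as np
for n in("scene","top"):
    f=viewer.grab_frame(n);cv2.imwrite(f"pics/{n}3.png",f["image"][:,:,::-1]);np.savez(f"{n}3.npz",**f)
s=cv2.imread("pics/scene3.png")
cv2.imwrite("pics/h3.png",cv2.resize(s[150:320,100:260],None,fx=3.5,fy=3.5))
E
```

```text
t 7.25 p [ 0.5328 -0.2596  0.1472] jaw 70.18 F [-1.3  0.2 -2.7] M [ 0.06 -0.03 -0.04] w 0.0171 q [ 0.01  0.49  0.5   1.78 -0.29  0.94  1.86]
shift(tool) [ 0.0192 -0.0005  0.0006] turn [-0.02 -0.01 -0.07]
```

View pics/h3.png

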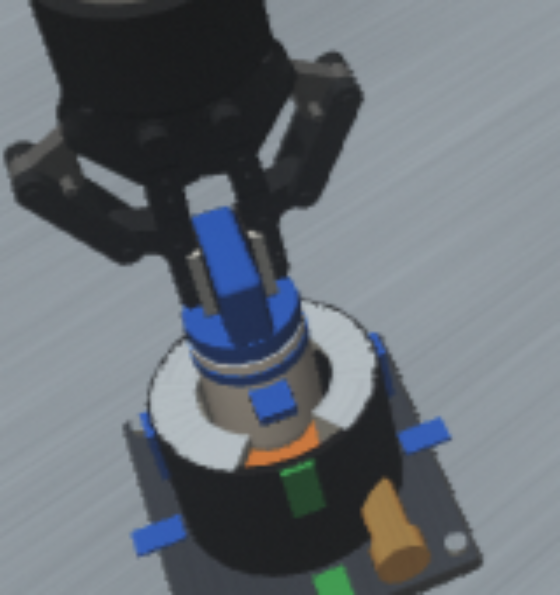

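Call:
arm_command(
  motion=[
    [[0.008,0,0,0,0,0],[0.006,0,0,0,0,0],[0.004,0,0,0,0,0],[0,0,0,0,0,0]],
  ],
)

```text
time: 7.75
eef_pos: [0.5341, -0.2602, 0.1297]
tcp_rot: [[0.002, -0.941, 0.339], [-0.001, 0.339, 0.941], [-1.0, -0.002, -0.0]]
ft_force: [-0.6, 0.2, -2.9]
width: 0.0164
```

```bash
python3 d.py .5335 -.2592 .113 70.2
```

```text
t 7.75 p [ 0.5341 -0.2602  0.1297] jaw 70.18 F [-0.6  0.2 -2.9] M [-0.01 -0.03 -0.02] w 0.0164 q [ 0.02  0.52  0.49  1.8  -0.3   0.9   1.88]
shift(tool) [0.0167 0.001  0.0008] turn [-0.02 -0.01  0.12]
```

Not on the plate yet; push down.

Call:
arm_command(
  motion=[
    [[0.005,0,0.001,0,0,0],[0.005,0,0,0,0,0],[0.004,0,0,0,0,0],[0,0,0,0,0,0]],
  ],
  newtons=100,
)

```text
time: 8.15
eef_pos: [0.5351, -0.2605, 0.117]
tcp_rot: [[0.005, -0.941, 0.34], [-0.002, 0.34, 0.941], [-1.0, -0.005, -0.0]]
ft_force: [-3.6, 1.3, 8.6]
width: 0.0161
```

```bash
python3 d.py .5335 -.2592 .113 70.2
```

```text
t 8.15 p [ 0.5351 -0.2605  0.117 ] jaw 70.14 F [-3.6  1.3  8.6] M [0.43 0.81 0.01] w 0.0161 q [ 0.03  0.53  0.49  1.81 -0.31  0.87  1.88]
shift(tool) [0.004  0.002  0.0007] turn [-0.06 -0.01  0.28]
```

Call:
arm_command(
  motion=[
    [[0.004,0.001,0.001,0,0,0.2],[0.002,0,0,0,0,0],[0,0,0,0,0,0]],
  ],
)

```text
time: 8.45
eef_pos: [0.5353, -0.2606, 0.1134]
tcp_rot: [[0.005, -0.94, 0.341], [-0.002, 0.341, 0.94], [-1.0, -0.005, -0.0]]
ft_force: [-3.0, 2.1, 10.6]
width: 0.0161
```

```bash
python3 d.py .5335 -.2592 .113 -22
```

```text
t 8.45 p [ 0.5353 -0.2606  0.1134] jaw 70.09 F [-3.   2.1 10.6] M [0.68 1.07 0.03] w 0.0161 q [ 0.03  0.54  0.48  1.81 -0.32  0.86  1.89]
shift(tool) [0.0004 0.0022 0.0007] turn [92.09  0.22  0.22]
```

Call:
arm_command(
  motion=[
    [[0.001,0,0,6,0,0],[0.001,0,0,6,0,0],[0.001,0,0,6,0,0],[0.001,0,0,0,0,0]],
  ],
)

```text
time: 8.85
eef_pos: [0.5367, -0.2621, 0.1133]
tcp_rot: [[0.01, -0.78, 0.625], [-0.002, 0.625, 0.781], [-1.0, -0.009, 0.005]]
ft_force: [-3.2, 1.5, 10.5]
width: 0.0164
```

```bash
python3 d.py .5335 -.2592 .113 -22
```

```text
t 8.85 p [ 0.5367 -0.2621  0.1133] jaw 51.31 F [-3.2  1.5 10.5] M [ 0.62  0.98 -0.01] w 0.0164 q [-0.03  0.55  0.57  1.82 -0.38  0.87  1.62]
shift(tool) [0.0002 0.0043 0.0002] turn [73.31  0.58  0.28]
```

Call:
arm_command(
  motion=[
    [[0.001,0.002,0,5,0.3,0.2],[0.001,0.001,0,6,0,0],[0.001,0.001,0,6,0,0],[0.001,0,0,0,0,0]],
  ],
)

```text
time: 9.25
eef_pos: [0.5366, -0.2621, 0.1137]
tcp_rot: [[0.012, -0.553, 0.833], [-0.007, 0.833, 0.553], [-1.0, -0.013, 0.007]]
ft_force: [-3.6, 1.9, 9.6]
width: 0.0161
```

```bash
python3 d.py .5325 -.2602 .113 -22
```

```text
t 9.25 p [ 0.5366 -0.2621  0.1137] jaw 33.55 F [-3.6  1.9  9.6] M [ 0.64  0.99 -0.04] w 0.0161 q [-0.08  0.57  0.66  1.83 -0.44  0.88  1.37]
shift(tool) [ 0.0006  0.0039 -0.0023] turn [55.55  0.69  0.49]
```

Call:
arm_command(
  motion=[
    [[0.001,0.003,-0.002,4,0.5,0.4],[0.001,0.002,-0.001,5,0.2,0.2],[0.001,0.002,-0.001,6,0,0],[0.001,0,0,0,0,0]],
  ],
)

```text
time: 9.65
eef_pos: [0.5344, -0.2612, 0.1146]
tcp_rot: [[0.008, -0.307, 0.952], [-0.009, 0.952, 0.307], [-1.0, -0.011, 0.005]]
ft_force: [-3.9, 1.5, 8.2]
width: 0.016
```

```bash
python3 d.py .532 -.2602 .113 -22
```

```text
t 9.65 p [ 0.5344 -0.2612  0.1146] jaw 17.9 F [-3.9  1.5  8.2] M [ 0.65  1.09 -0.01] w 0.016 q [-0.14  0.59  0.74  1.83 -0.49  0.9   1.14]
shift(tool) [ 0.0016  0.0017 -0.002 ] turn [39.9  0.5  0.5]
```

Call:
arm_command(
  motion=[
    [[0.002,0.001,-0.002,5,0.3,0.3],[0.002,0.001,-0.001,6,0.2,0.2],[0.002,0,-0.001,6,0,0],[0.001,0,0,0,0,0]],
  ],
)

```text
time: 10.05
eef_pos: [0.534, -0.2622, 0.1121]
tcp_rot: [[0.008, -0.004, 1.0], [-0.004, 1.0, 0.004], [-1.0, -0.004, 0.008]]
ft_force: [-3.9, 1.4, 10.6]
width: 0.0159
```

```bash
python3 d.py .532 -.2602 .113 -22
python3 - <<'E'
from bench import viewer
import cv2,numpy as np
f=viewer.grab_frame("scene");s=f["image"][:,:,::-1]
cv2.imwrite("pics/h4.png",cv2.resize(s[150:320,100:260],None,fx=3.5,fy=3.5))
E
```

```text
t 10.05 p [ 0.534  -0.2622  0.1121] jaw 0.22 F [-3.9  1.4 10.6] M [ 0.63  1.19 -0.02] w 0.0159 q [-0.18  0.62  0.82  1.84 -0.56  0.92  0.9 ]
shift(tool) [-0.0009  0.002  -0.002 ] turn [22.21  0.49  0.17]
```

View pics/h4.png

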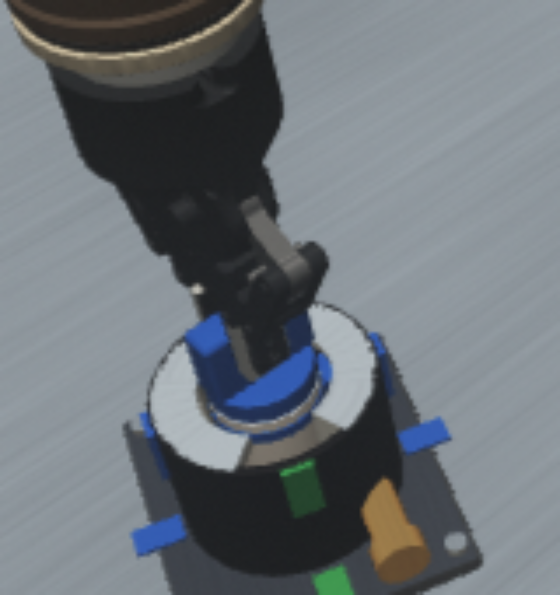

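Call:
arm_command(
  motion=[
    [[0.001,0.001,-0.002,6,0.3,0.1],[0.001,0.001,-0.001,6,0.2,0.1],[0.001,0,0,6,0,0],[0,0,0,1,0,0],[0,0,0,0,0,0]],
  ],
)

```text
time: 10.6
eef_pos: [0.5348, -0.2628, 0.1144]
tcp_rot: [[0.009, 0.332, 0.943], [-0.003, 0.943, -0.332], [-1.0, 0.0, 0.01]]
ft_force: [-3.8, 2.2, 9.9]
width: 0.0162
```

```bash
python3 d.py .5315 -.2602 .122 -20
```

```text
t 10.6 p [ 0.5348 -0.2628  0.1144] jaw -19.4 F [-3.8  2.2  9.9] M [ 0.56  1.09 -0.  ] w 0.0162 q [-0.23  0.65  0.92  1.84 -0.63  0.96  0.63]
shift(tool) [-0.0076  0.0013 -0.0039] turn [ 0.6   0.57 -0.01]
```

Call:
arm_command(
  motion=[
    [[0,0.001,-0.003,0,0.5,0],[-0.003,0,-0.001,0,0,0],[-0.003,0,0,0,0,0],[-0.002,0,0,0,0,0],[0,0,0,0,0,0]],
  ],
)

```text
time: 11.1
eef_pos: [0.5347, -0.2624, 0.1212]
tcp_rot: [[0.006, 0.331, 0.943], [-0.007, 0.943, -0.331], [-1.0, -0.005, 0.008]]
ft_force: [-1.3, 0.8, 6.3]
width: 0.016
```

```bash
python3 d.py .5315 -.2602 .122 -20
```

```text
t 11.1 p [ 0.5347 -0.2624  0.1212] jaw -19.35 F [-1.3  0.8  6.3] M [0.23 0.26 0.  ] w 0.016 q [-0.24  0.65  0.93  1.83 -0.62  0.97  0.62]
shift(tool) [-0.0008  0.001  -0.0037] turn [0.64 0.48 0.26]
```

Call:
arm_command(
  motion=[
    [[-0.001,0,-0.001,0,0.3,0.2],[-0.001,0,-0.001,0,0,0],[-0.001,0,0,0,0,0],[0,0,0,0,0,0]],
  ],
)

```text
time: 11.5
eef_pos: [0.5346, -0.2624, 0.1215]
tcp_rot: [[0.004, 0.331, 0.944], [-0.006, 0.944, -0.331], [-1.0, -0.004, 0.005]]
ft_force: [0.0, -0.3, 4.1]
width: 0.0158
```

```bash
python3 d.py .5315 -.2602 .122 -20
python3 - <<'E'
from bench import viewer
import cv2,numpy as np
f=viewer.grab_frame("scene");s=f["image"][:,:,::-1]
cv2.imwrite("pics/h5.png",cv2.resize(s[150:320,100:260],None,fx=3.5,fy=3.5))
E
```

```text
t 11.5 p [ 0.5346 -0.2624  0.1215] jaw -19.31 F [ 0.  -0.3  4.1] M [ 0.06 -0.12 -0.04] w 0.0158 q [-0.23  0.65  0.93  1.83 -0.62  0.98  0.62]
shift(tool) [-0.0006  0.001  -0.0037] turn [0.69 0.31 0.23]
```

View pics/h5.png

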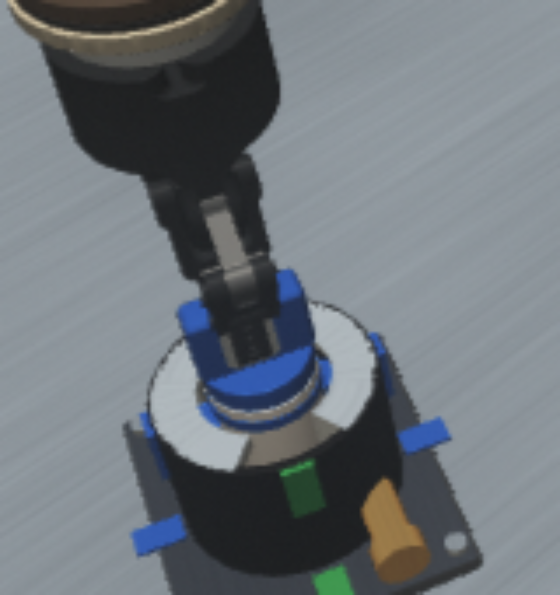

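Call:
arm_command(
  motion=[
    [[0,0,0,0,0,0],[0,0,0,0,0,0],[0,0,0,0,0,0],[0,0,0,0,0,0]],
  ],
  fingers=0.05,
)

```text
time: 11.95
eef_pos: [0.5347, -0.262, 0.1225]
tcp_rot: [[0.004, 0.33, 0.944], [-0.004, 0.944, -0.33], [-1.0, -0.002, 0.006]]
ft_force: [0.3, -0.6, 1.5]
width: 0.0501
```

```bash
python3 d.py .5315 -.2602 .122 -20
```

```text
t 11.95 p [ 0.5347 -0.262   0.1225] jaw -19.29 F [ 0.3 -0.6  1.5] M [0.02 0.03 0.02] w 0.0501 q [-0.23  0.65  0.93  1.83 -0.62  0.98  0.62]
shift(tool) [ 0.0005  0.0006 -0.0036] turn [0.71 0.32 0.14]
```

Call:
arm_command(
  motion=[
    [[-0.015,0,0,0,0,0],[-0.02,0,0,0,0,0],[-0.03,0,0,0,0,0],[-0.03,0,0,0,0,0],[-0.02,0.03,0,0,0,0],[0,0.04,0,0,0,0],[0,0.04,0,0,0,0],[0,0.04,0,0,0,0]],
  ],
)

```text
time: 12.75
eef_pos: [0.5829, -0.1256, 0.2521]
tcp_rot: [[0.011, 0.346, 0.938], [-0.008, 0.938, -0.346], [-1.0, -0.004, 0.013]]
ft_force: [-0.1, -1.3, 0.0]
width: 0.0501
```

Call:
arm_command(
  motion=[
    [[0,0.03,0,0,0,0],[0,0.03,0,0,0,0],[0,0,0,0,0,0],[0,0,0,0,0,0]],
  ],
)

```text
time: 13.15
eef_pos: [0.6066, -0.0597, 0.2562]
tcp_rot: [[0.014, 0.337, 0.942], [-0.006, 0.942, -0.337], [-1.0, -0.001, 0.015]]
ft_force: [-0.7, -1.3, -0.5]
width: 0.0503
```

Run:
```python
from bench import viewer
import cv2,numpy as np
for n in("scene","top"):
    f=viewer.grab_frame(n);cv2.imwrite(f"pics/{n}6.png",f["image"][:,:,::-1]);np.savez(f"{n}6.npz",**f)
t=cv2.imread("pics/top6.png");s=cv2.imread("pics/scene6.png")
o=np.hstack([cv2.resize(s[190:340,100:250],None,fx=3,fy=3),cv2.resize(t[150:260,410:520],(350,450))]);cv2.imwrite("pics/h6.png",o[:,:800])
```

```text
(no output)
```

View pics/h6.png

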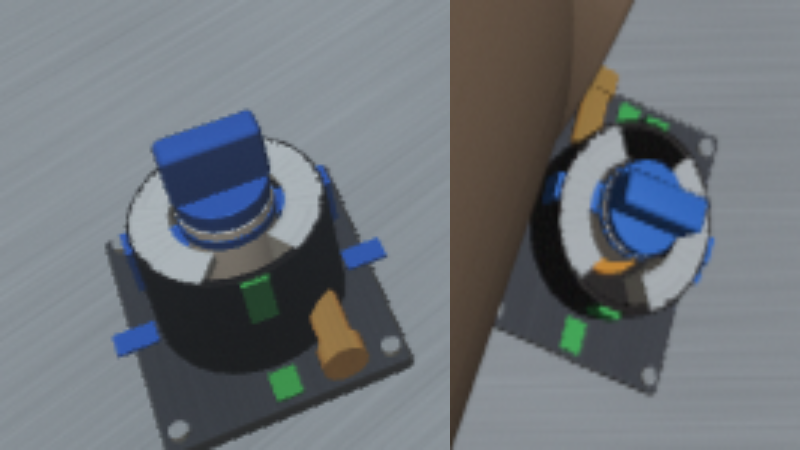

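View pics/top6.png

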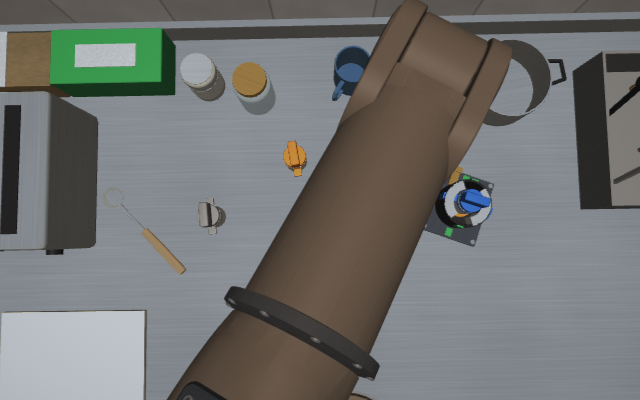

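```bash
cat > run3.py <<'E'
from fit import *
fr=[dict(np.load("scene6.npz")),dict(np.load("top6.npz"))];W=[(148,222,194,276),(446,185,486,214)]
M=[]
for f,w in zip(fr,W):
    c=f["image"][w[1]:w[3],w[0]:w[2]].astype(int);m=((c[...,2]>c[...,0]*1.5)&(c[...,2]-c[...,0]>18)).astype(np.uint8);M.append(m.astype(float))
def mod(q): return cart(q[0],q[1],q[2],q[3],.0687)
def cut(sel,label):
    o=fit([fr[i] for i in sel],lambda q:cart(q[0],q[1],q[2],q[3] if len(q)>3 else .034,.0687)[:2],[M[i] for i in sel],[W[i] for i in sel],[.532,-.259,-1.9]+([.034] if len(sel)>1 else []),[.005,.005,.1]+([.003] if len(sel)>1 else []),True)
    print(label,np.round(o.x,4),'yaw deg',round(np.degrees(o.x[2]),1),o.fun,[m.sum() for m in M])
cut([0],'scene z=.034');cut([1],'top');cut([0,1],'both')
E
python3 run3.py
```

```text
scene z=.034 [ 0.5356 -0.2605 -1.9211] yaw deg -110.1 206.84313725490193 [np.float64(1305.0), np.float64(544.0)]
top [ 0.5356 -0.2605 -1.8342] yaw deg -105.1 78.59215686274509 [np.float64(1305.0), np.float64(544.0)]
both [ 0.5357 -0.2602 -1.8945  0.0338] yaw deg -108.5 288.17647058823525 [np.float64(1305.0), np.float64(544.0)]
```

```bash
python3 -c "
from bench import manip
print(manip.job_done());print(manip.observe()['time'])"
```

```text
the job is handed in; nothing more can be done
None
the job is handed in; nothing more can be done
```

I fitted the blue cartridge into the filter head and let go, and handed the job in after about 13 s of robot time. No verdict was reported.

The cartridge went in with its lugs through the windows. I pushed it down to about 26 mm (foot height from the gripper reading) and turned it about 89.5° clockwise. It then rose about 7 mm and would not come up further when I pulled.

My last checks came from both cameras after the gripper was clear:

| Check | Measured | Limit |
|---|---|---|
| Foot height | 33.8 mm | 31.8–37 mm |
| Distance from the head's axis | about 4 mm | under 10 mm |
| Wing off the head's y axis | about 1° | 24° |

- **Disagreement:** fitted alone, the top view put the wing about 5° off the head's y axis and the scene view about 0.3°, both well inside the limit.
- **Other cartridges:** the orange and grey ones look unmoved in the last top picture. I judged that by eye and did not measure it.
- **Uprightness:** the cartridge looks upright in the pictures, but I did not measure its tilt.

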